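# Stow the craft markers in the hooded carousel

### The job

Clear up the bottle-decorating table: first take the yellow-labelled jar out of the way of the carousel's red handle and stand it upright on the round cork mat. Then swing the carousel its quarter turn to the loading stop, so that the green cup comes out from under the clear hood, stand every marker lying on the table upright in the cup (either end up), and only then swing the carousel back to its home stop, with the markers under the hood. Do not knock over the glue stick.

Things in the scene. Friction and masses are not known exactly. Their poses are not given: they have to be found in the camera images.
- stand: Fixed grey foot of the carousel. Origin on the table, on the wheel's vertical turning axis. x points away from the robot to the hood (yaw up to 0.25 rad), y left, z up. The hood is a clear roof over x = 29 to 175 mm, |y| < 60 mm, underside 255 mm above the table, on two 10 mm posts at x = 168, y = +-45 mm. The stand's place varies.
- wheel (a joint): Angle of the carousel's white disc (radius 120 mm, top at 30 mm); grows clockwise from above. 0: home stop (start), cup at the stand's +x side, handle at stand direction 225 deg (front right). pi/2: loading stop, cup at the stand's -y side, handle at 135 deg (front left). A sprung detent pulls it to the nearer stop (0.2 Nm there; at most 0.45 Nm to turn it; none half way).
- handle (a point): Point on the axis of the round upright red handle post of the wheel: 22 mm in diameter, 150 mm from the turning axis, free of other parts from 40 mm to its top at 95 mm above the table; this point is 75 mm above the table. It moves with the wheel.
- cup_floor (a point): Centre of the inner floor of the green cup fixed on the wheel, 72 mm from the turning axis, 34 mm above the table. The cup is round and open at the top: rim 96 mm above this point, inner diameter 74 mm at the floor and 82 mm at the rim, wall 3 mm.
- jar: Closed round jar with a red lid and yellow label, 60 mm in diameter, 100 mm tall, about 0.3 kg; standing on the table in the path of the handle, beside the wheel. Origin at the centre of its underside, z up.
- mat: Round cork mat, 120 mm in diameter, 4 mm thick, fixed on the table at the right. Origin at the centre of its underside.
- marker1: Jumbo marker with a non-rolling square barrel, white with green cap and end: 160 mm long, 18 mm by 18 mm, 35 g. At the start it lies on the table at the left or right, or is absent. Origin at its centre, 9 mm above the table as it lies; x along its length towards the cap, z up as it lies.
- marker2: Jumbo marker with a non-rolling square barrel, white with blue cap and end: 160 mm long, 18 mm by 18 mm, 35 g. At the start it lies on the table at the left or right, or is absent. Origin at its centre, 9 mm above the table as it lies; x along its length towards the cap, z up as it lies.
- marker3: Jumbo marker with a non-rolling square barrel, white with red cap and end: 160 mm long, 18 mm by 18 mm, 35 g. At the start it lies on the table at the left or right, or is absent. Origin at its centre, 9 mm above the table as it lies; x along its length towards the cap, z up as it lies.
- marker4: Jumbo marker with a non-rolling square barrel, white with orange cap and end: 160 mm long, 18 mm by 18 mm, 35 g. At the start it lies on the table at the left or right, or is absent. Origin at its centre, 9 mm above the table as it lies; x along its length towards the cap, z up as it lies.
- glue: Glue stick standing on end, yellow with a red cap, 31 mm in diameter, 95 mm tall, at the right; not to be knocked over. Origin at the centre of its underside, z up.

How it is judged (in metres and radians):
On the way, in this order (a step that is already met when the one before it is completed fails the run):
1. the jar stands on the cork mat, the carousel still at home (horizontal distance between jar and mat below 0.035 m and height (world z) of jar below 0.012 m and angle between jar's own z axis and vertical below 0.1 rad and value of joint wheel below 0.3 rad), for 0.3 s.
2. the carousel is at the loading stop (value of joint wheel above 1.47 rad), for 0.3 s.
3. every marker stands in the cup, the carousel at the loading stop (horizontal distance between each of marker1, marker2, marker3, marker4 and cup_floor below 0.042 m and z of marker1 in the frame of cup_floor between 0.045 and 0.13 m and (angle between marker1's own x axis and vertical below 0.7 rad or angle between marker1's own x axis and vertical above 2.44 rad) and z of marker2 in the frame of cup_floor between 0.045 and 0.13 m and (angle between marker2's own x axis and vertical below 0.7 rad or angle between marker2's own x axis and vertical above 2.44 rad) and z of marker3 in the frame of cup_floor between 0.045 and 0.13 m and (angle between marker3's own x axis and vertical below 0.7 rad or angle between marker3's own x axis and vertical above 2.44 rad) and z of marker4 in the frame of cup_floor between 0.045 and 0.13 m and (angle between marker4's own x axis and vertical below 0.7 rad or angle between marker4's own x axis and vertical above 2.44 rad) and value of joint wheel above 1.47 rad), for 0.3 s.
At the end, for the whole second after the job is handed in: The carousel is back at its home stop (within 0.1 rad), every marker present stands in the cup (middle within 42 mm of the cup's axis, 45 to 130 mm above its floor, less than 40 deg from vertical, either end up), the jar stands upright on the mat within 35 mm of its centre, and all are at rest (value of joint wheel below 0.1 rad and horizontal distance between jar and mat below 0.035 m and height (world z) of jar below 0.012 m and angle between jar's own z axis and vertical below 0.1 rad and linear speed of jar below 0.03 m/s and horizontal distance between each of marker1, marker2, marker3, marker4 and cup_floor below 0.042 m and z of marker1 in the frame of cup_floor between 0.045 and 0.13 m and (angle between marker1's own x axis and vertical below 0.7 rad or angle between marker1's own x axis and vertical above 2.44 rad) and linear speed of each of marker1, marker2, marker3, marker4 below 0.1 m/s and z of marker2 in the frame of cup_floor between 0.045 and 0.13 m and (angle between marker2's own x axis and vertical below 0.7 rad or angle between marker2's own x axis and vertical above 2.44 rad) and z of marker3 in the frame of cup_floor between 0.045 and 0.13 m and (angle between marker3's own x axis and vertical below 0.7 rad or angle between marker3's own x axis and vertical above 2.44 rad) and z of marker4 in the frame of cup_floor between 0.045 and 0.13 m and (angle between marker4's own x axis and vertical below 0.7 rad or angle between marker4's own x axis and vertical above 2.44 rad)); the robot touches nothing.
It fails at once if the glue stick is knocked over (angle between glue's own z axis and vertical above 0.7 rad).
Of marker1, marker2, marker3, marker4 only 2 to 4 are there at a start; the rules pass over those that are not, and their reading is None.
At some moment in a run one of marker1, marker2, marker3, marker4 may be knocked a few centimetres aside while the robot is not near it.
Once in a run the grip may slacken for a moment while it holds something.
It also fails if it takes over 210 s, if anything falls off the work surface, if the arm or the gripper's body presses on something with over 40 N, if the wrist force passes 120 N, or if a joint passes its speed limit or range.

### The arm

A 6-joint arm with a two-finger parallel gripper is mounted at the origin on the work surface. World frame = base frame: x ahead of the robot, y to its left, z up, the work surface at z = 0. Lengths are in mm, angles in rad, forces in N, time in s.
With the tool pointing down it reaches from about 300 to 775 mm from the base axis. Payload 14.6 kg.
Tool frame: the origin (TCP) lies midway between the tips of the shut fingers; the grasp point (between the pads) lies 19 mm behind it (manip.grasp_offset is the distance from the TCP to the grasp point, in mm); z points along the fingers, y is the line along which they close (so a half turn about z gives the same grasp; the last joint's range is limited). The gripper opens to 94 mm and grips with 3 to 60 N. Pads are 16 mm wide; open, the fingers measure 119 mm over their backs; the gripper's body (75 mm by 177 mm) begins 78 mm behind the grasp point.
Start: joints at [1.102, 0.3, 1.521, -0, 1.321, -0.067], TCP at [215.088, 506.188, 205.446] pointing down, gripper open.
Joint ranges: [-3.03, 3.03], [-0.79, 2.21], [0.23, 2.52], [-1.04, 4.18], [0, 3.07], [-2.55, 2.55]. Speed limits (rad/s): [2.22, 2.22, 2.57, 3.14, 3.14, 3.14].

### API

Orientations are given as [roll, pitch, yaw] about the fixed x, y, z axes, in that order (R = Rz(yaw) Ry(pitch) Rx(roll)).
In Python, from cell import manip, viewer gives the robot as it stands. The module is installed in compiled form; this text tells all that it offers.
- The arm moves only by the tool move_arm, never from a script. Its argument "moves" is a list of rows, each a list of 4 numbers: the shift along the tool's x, y, z in m, then the turn about the tool's z in rad. A call has 1 to 12 rows; each row is the pose to reach, as a shift and turn from the pose commanded when the call began, along the tool's axes at that moment; what a row does not reach only later rows make up. A row lasts 1/10 s, in which the tool goes at most 50 mm and 8.59 degrees, less where a joint would pass 70% of its speed; a pose out of reach is approached as far as the arm can. A call with a gripper value outside its range is refused whole. "jaw" is the finger opening in m, from 0 to 0.094, set as the call begins (left out, the last holds). The fingers move at their own pace and stop on an object; "squeeze" is the grip in N (left out, the last holds). Time passes only in rows, so rows that repeat a pose let the fingers close. It gives the time, the measured TCP pose, the force, the opening and the grip force at its end, in the units of the state.
- manip.read_state(): the state, without advancing time (a new reading comes with each control period).
- viewer.camera(name): name is "scene" or "side" or "wrist"; returns a dict with "frame" (480x640x3 uint8, blue, green, red), "z_map" (480x640 float32, mm along the optical axis (not along the pixel's ray), 0 where there is no reading), "fx", "fy", "cx", "cy" (pixels), "origin" and "orientation" of the camera in the world. Camera axes: x right, y down, z forward; pixel columns grow to the right and rows downward; lengths in mm; the calibration is good to about 2 mm. A picture is of the moment at which its call begins.
- manip.sign_off(): hands the job in; it is judged then, once.
The state is a dict: "clock": time; "joints": joint angles; "qd": joint speeds; "effort": joint torques, N m; "eef_pos": TCP position; "eef_rot": TCP orientation; "wrist_force": force on the tool from outside, world axes, zero at the start; "moment": the same for the moment, N m; "finger_gap": finger opening in mm; "finger_force": force on a finger pad.
Only numpy, scipy, OpenCV 4.12 (cv2) and the standard library are available. Lean on these libraries where they do the work, as an engineer would, in place of code of your own. Each camera call takes 0.05 s, during which the arm holds its last target. There are 200 camera calls.

## Working session

There is one attempt and no reset: what is moved stays moved. The work goes in short steps, Python scripts to look and compute and a tool call to move; the robot and the scene stay as the last step left them, time stands still between calls to the robot, and variables do not carry over. Pictures are saved under pics/ and viewed, at most 14 in all, crops included, and the job is handed in when it is done.

Besides the shell and the picture viewer there is one more tool, called after "Request:" as name([rows], argument=value, ...), one row to a line, values as JSON. move_arm: Moves the arm, as the interface text tells. Its arguments: {"type":"object","properties":{"moves":{"type":"array"},"jaw":{"type":"number"},"squeeze":{"type":"number"}},"required":["moves"]}

```bash
mkdir -p pics; cat > h.py <<'E'
import numpy as np, cv2
from scipy.spatial.transform import Rotation as R
from cell import manip, viewer
def cam(n):
    c=viewer.camera(n); o=c['orientation']; o=np.array(o,float)
    c['R']=o if o.shape==(3,3) else R.from_euler('xyz',o).as_matrix()
    return c
def pts(c):
    z=c['z_map']; v,u=np.mgrid[:480,:640]
    P=np.stack([(u-c['cx'])*z/c['fx'],(v-c['cy'])*z/c['fy'],z],-1)@c['R'].T+np.array(c['origin'])
    P[z==0]=np.nan
    return P
E
python3 - <<'E'
from h import *
for n in('scene','side','wrist'):
    c=cam(n); cv2.imwrite(f'pics/{n}0.png',c['frame']); print(n,c['origin'],c['orientation'],c['fx'],c['cx'],c['cy'])
    np.savez(f'{n}0.npz',P=pts(c),f=c['frame'])
print(manip.read_state())
E
```

```text
scene [630.97609799 688.55607193 645.66040756] [-2.22972007 -0.01690989  3.02546119] 462.63459073662096 314.7412000399468 241.35004518096974
side [ 135.47897578 -636.7439899   569.49919352] [-2.20027523  0.00440328 -0.61735306] 441.8596993737037 317.20498981808714 237.3075992983141
wrist [142.07071839 536.9878305  383.59156911] [2.86686660e+00 5.80038711e-04 1.16984692e+00] 388.840676774506 321.01027885750534 242.00637296432353
{'clock': 0.15, 'joints': array([ 1.10239908e+00,  3.00313731e-01,  1.52141628e+00, -1.89151718e-05,
        1.32070593e+00, -6.65884026e-02]), 'qd': array([ 0.00087896, -0.00164186,  0.00092919,  0.00026715, -0.00044827,
       -0.00068253]), 'effort': array([ 1.51959255e-03, -5.31961048e+01, -3.52818596e+01,  7.09335599e-02,
        2.35970918e-02, -9.58339115e-05]), 'eef_pos': array([215.01003328, 506.02187956, 205.04237601]), 'eef_rot': array([-3.14075001e+00, -3.78295765e-05,  2.73978848e+00]), 'wrist_force': array([-0.70871935, -0.359746  , -0.27588974]), 'moment': array([-0.02104325, -0.00468913,  0.0427963 ]), 'finger_force': 0.0, 'finger_gap': 94.4099685415875}
```

View pics/scene0.png

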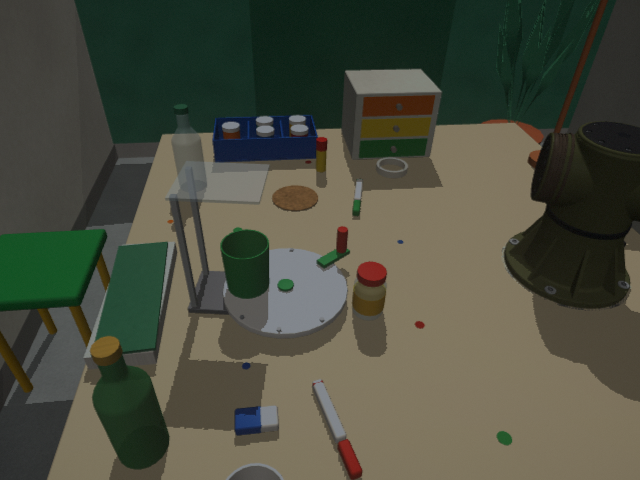

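View pics/side0.png

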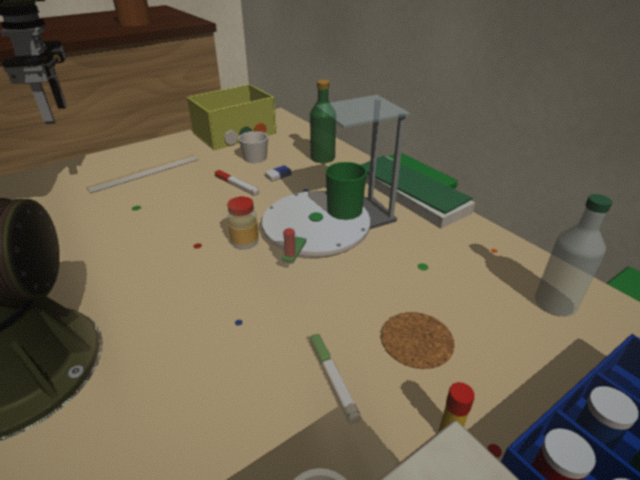

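Scene view: jar lid (371,272), red handle (342,240), cup (247,260), mat (295,198), glue (321,155), red marker (335,428) and green marker (357,198). The side view shows the same things: jar (241,222), handle (290,243), mat (417,340), green marker (333,377), red marker (236,182). Only two markers are there (marker1 and marker3); the blue-white thing is an eraser.

```bash
cat > m.py <<'E'
from h import *
def blob(P,f,box,lo,hi,zr,axis=False):
    u0,v0,u1,v1=box; h=cv2.cvtColor(f,cv2.COLOR_BGR2HSV)
    m=np.zeros(f.shape[:2],bool); m[v0:v1,u0:u1]=True
    m&=np.isfinite(P[...,2])&(P[...,2]>zr[0])&(P[...,2]<zr[1])&(cv2.inRange(h,lo,hi)>0)
    return P[m]
def circ(Q):
    Q=Q[:,:2]; A=np.c_[2*Q,np.ones(len(Q))]; s=np.linalg.lstsq(A,(Q**2).sum(1),rcond=None)[0]
    return s[:2],np.sqrt(s[2]+s[:2]@s[:2])
def rect(Q):
    (c,wh,a)=cv2.minAreaRect(Q[:,:2].astype(np.float32)); 
    return np.round(c,1),np.round(wh,1),a
E
cat > a.py <<'E'
from m import *
S=np.load('scene0.npz');T=np.load('side0.npz'); A=((0,0,0),(180,255,255))
B={'scene':dict(jar=(345,258,395,320),handle=(332,222,352,256),cup=(218,230,275,300),mat=(268,183,322,212),glue=(312,135,330,175),green=(348,178,366,216),red=(308,375,365,478),disc=(222,250,350,330)),
'side':dict(jar=(222,193,262,250),handle=(280,225,300,260),cup=(322,160,370,220),mat=(375,308,458,370),glue=(440,380,478,430),green=(305,330,362,422),red=(210,166,262,198),disc=(258,190,372,252))}
zr=dict(jar=(94,110),handle=(88,110),cup=(115,140),mat=(2.5,12),glue=(85,110),green=(11,26),red=(11,26),disc=(24,36))
for n,D in(('scene',S),('side',T)):
    for k,b in B[n].items():
        Q=blob(D['P'],D['f'],b,*A,zr[k]); 
        if len(Q)<5: print(n,k,len(Q)); continue
        print(n,k,len(Q),'mean',Q.mean(0).round(1),'zmax',np.percentile(Q[:,2],[10,50,95]).round(1),'rect',*rect(Q), 'circ',*[np.round(x,1) for x in circ(Q)])
E
python3 a.py
```

```text
scene jar 507 mean [450.1  86.9  99.4] zmax [ 97.6  99.6 101.3] rect [449.8  84.8] [51.8 52.1] 3.0639209747314453 circ [449.7  85.8] 19.4
scene handle 77 mean [480.1 -49.4  93.3] zmax [90.3 93.6 96. ] rect [479.4 -50.3] [21.3 19.9] 28.75385284423828 circ [479.8 -50.6] 8.2
scene cup 725 mean [673.2  23.5 123.8] zmax [117.  124.  130.4] rect [672.9  23.1] [87.  88.6] 27.49059295654297 circ [672.7  23. ] 42.0
scene mat 761 mean [ 554.6 -322.6    4. ] zmax [2.8 3.9 5.7] rect [ 559.7 -326.7] [129.9 127.3] 83.91764068603516 circ [ 554.6 -323.6] 42.7
scene glue 76 mean [ 470.  -462.5   92.4] zmax [87.6 93.5 95.9] rect [ 469.1 -463.9] [27.6 30.9] 25.761337280273438 circ [ 469.8 -464.8] 12.0
scene green 240 mean [ 396.3 -296.2   16.6] zmax [14.5 16.8 19.1] rect [ 394.9 -302.4] [163.1  17.7] 75.83041381835938 circ [ 391.2 -298.3] 47.7
scene red 1250 mean [546.8 327.1  16.9] zmax [14.5 17.2 19.2] rect [547.6 319.5] [ 18.8 159.4] 13.607213020324707 circ [547.4 323.8] 46.6
scene disc 6708 mean [589.6  55.1  29.9] zmax [28.3 29.8 32. ] rect [601.1  33.2] [229.5 238.2] 78.115234375 circ [597.9  42.
[... 409 characters left out ...]
6] 42.1
side mat 2304 mean [ 552.2 -331.5    3.5] zmax [2.7 3.4 4.8] rect [ 554.2 -329.3] [119.2 117.9] 23.34711456298828 circ [ 553.3 -330. ] 42.2
side glue 523 mean [ 466.3 -472.9   93. ] zmax [88.7 93.7 95.4] rect [ 468.2 -471.7] [30.6 29.8] 60.75786590576172 circ [ 467.3 -472.3] 11.4
side green 1112 mean [ 390.7 -317.9   16.3] zmax [14.1 16.5 18.3] rect [ 393.9 -309.8] [159.8  18.9] 75.697265625 circ [ 394.9 -313.9] 46.8
side red 256 mean [547.6 309.   15.7] zmax [12.8 16.1 18.1] rect [547.8 315.7] [ 19.7 162.1] 13.3931884765625 circ [552.7 312.4] 47.2
side disc 4228 mean [588.9  20.5  29.2] zmax [27.7 29.1 31.6] rect [604.4  30.9] [258.1 238.2] 48.392093658447266 circ [599.7  26.2] 84.0
```

View pics/wrist0.png

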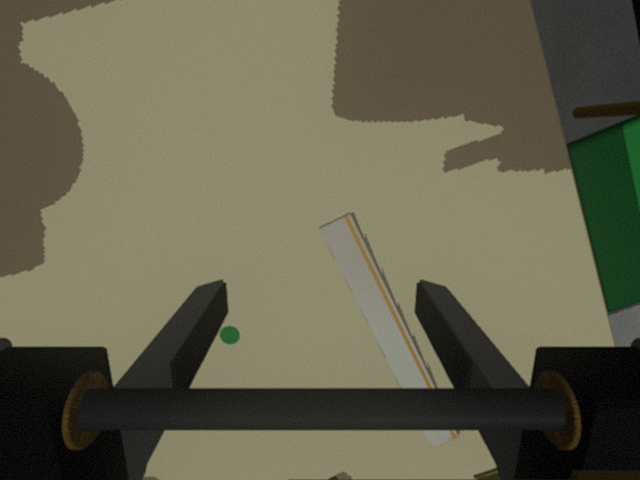

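```bash
cat > g.py <<'E'
import sys
from h import *
# usage: g.py x y z [closing-axis angle in deg]  -> tool shift (m) and turn
def go(x,y,z,ang=None):
    s=manip.read_state(); M=R.from_euler('xyz',s['eef_rot']); d=M.inv().apply(np.array([x,y,z])-s['eef_pos'])/1000
    t=0
    if ang is not None:
        yv=M.as_matrix()[:,1]; cur=np.degrees(np.arctan2(yv[1],yv[0])); t=(-(ang-cur)+90)%180-90
    print('pos',s['eef_pos'].round(1),'shift',d.round(4),'turn',round(np.radians(t),4),'j6',s['joints'][5].round(2),'clock',s['clock'],'gap',s['finger_gap'].round(1))
if __name__=='__main__': go(*map(float,sys.argv[1:]))
E
python3 g.py 449.5 81.5 205
```

```text
Traceback (most recent call last):
  File "g.py", line 10, in <module>
    if __name__=='__main__': go(*map(float,sys.argv[1:]))
                             ~~^^^^^^^^^^^^^^^^^^^^^^^^^^
  File "g.py", line 9, in go
    print('pos',s['eef_pos'].round(1),'shift',d.round(4),'turn',round(np.radians(t),4),'j6',s['joints'][5].round(2),'clock',s['clock'],'gap',s['finger_gap'].round(1))
                                                                                                                                             ^^^^^^^^^^^^^^^^^^^^^
AttributeError: 'float' object has no attribute 'round'
```

```bash
sed -i "s/s\['finger_gap'\].round(1)/round(s['finger_gap'],1)/" g.py; python3 g.py 449.5 81.5 205
```

```text
pos [215. 506. 205.] shift [-3.818e-01 -2.990e-01  3.000e-04] turn 0.0 j6 -0.07 clock 0.15 gap 94.4
```

Request:
move_arm([
  [-0.382,-0.299,0,0],
  [-0.382,-0.299,0,0],
  [-0.382,-0.299,0,0],
  [-0.382,-0.299,0,0],
  [-0.382,-0.299,0,0],
  [-0.382,-0.299,0,0],
  [-0.382,-0.299,0,0],
  [-0.382,-0.299,0,0],
  [-0.382,-0.299,0,0],
  [-0.382,-0.299,0,0],
  [-0.382,-0.299,0,0],
  [-0.382,-0.299,0,0],
], jaw=0.094)

```text
clock: 1.35
eef_pos: [449.6, 81.3, 205.2]
eef_rot: [-3.141, -0.001, 2.738]
wrist_force: [-0.6, 0.2, 0.0]
finger_gap: 93.9
finger_force: 0.0
```

```bash
python3 - <<'E'
from m import *
c=cam('wrist'); P=pts(c); cv2.imwrite('pics/w1.png',c['frame'])
Z=P[...,2]; m=(Z>92)&(Z<112)&(np.hypot(P[...,0]-449.5,P[...,1]-81.5)<60); Q=P[m]
print(len(Q),np.percentile(Q[:,2],[5,50,95]),rect(Q),circ(Q))
s=manip.read_state();print(s['eef_pos'],s['eef_rot'],s['clock'])
E
python3 g.py 449.5 81.5 56
```

```text
3685 [ 98.11756024  99.43495837 100.55685844] (array([449.4,  82.8]), array([52.3, 52.5]), 41.92731857299805) (array([448.8373517 ,  83.16609579]), np.float64(18.702986418272783))
[449.38563004  82.01754003 205.27371794] [-3.14147870e+00 -5.20826425e-04  2.73964236e+00] 1.4
pos [449.4  82.  205.3] shift [-0.0004 -0.0004  0.1493] turn 0.0 j6 -1.07 clock 1.4 gap 94.2
```

View pics/w1.png

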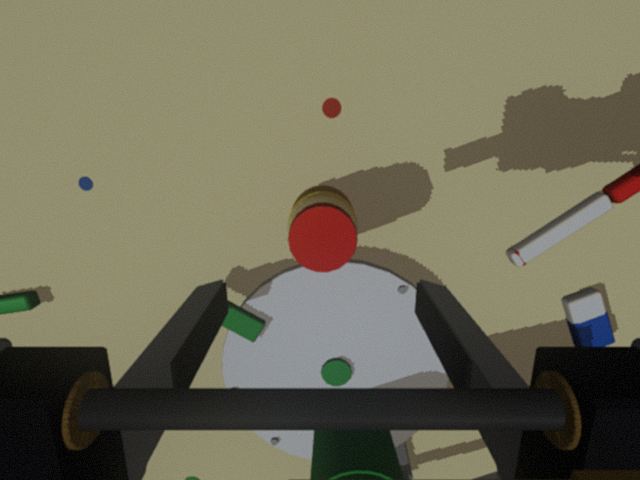

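Wrist view: jar lid centred at (322,237), at world (449.4, 82.8), top 99.4 mm as expected. I descend and grip.

Request:
move_arm([
  [0,-0.001,0.05,0],
  [0,-0.001,0.1,0],
  [0,-0.001,0.148,0],
  [0,-0.001,0.148,0],
  [0,-0.001,0.148,0],
])

```text
clock: 1.9
eef_pos: [449.4, 81.6, 58.6]
eef_rot: [-3.141, -0.0, 2.741]
wrist_force: [0.0, 0.8, 1.1]
finger_gap: 93.8
finger_force: 0.0
```

Request:
move_arm([
  [0,0,0,0],
  [0,0,0,0],
  [0,0,0,0],
  [0,0,0,0],
  [0,0,0,0],
  [0,0,0,0],
  [0,0,0,0],
  [0,0,0,0],
], jaw=0.045, squeeze=35)

```text
clock: 2.7
eef_pos: [449.9, 80.9, 58.0]
eef_rot: [3.141, 0.001, 2.74]
wrist_force: [1.3, 2.3, 6.3]
finger_gap: 59.1
finger_force: 35.0
```

```bash
python3 g.py 554 -328.5 64
```

```text
pos [449.9  80.9  58. ] shift [-0.2559 -0.3361 -0.006 ] turn 0.0 j6 -1.07 clock 2.7 gap 59.1
```

Request:
move_arm([
  [0,0,-0.04,0],
  [0,0,-0.08,0],
  [0,0,-0.12,0],
  [0,0,-0.125,0],
  [-0.02,-0.03,-0.125,0],
  [-0.05,-0.065,-0.125,0],
  [-0.08,-0.105,-0.125,0],
  [-0.11,-0.143,-0.125,0],
  [-0.14,-0.182,-0.125,0],
  [-0.17,-0.221,-0.125,0],
  [-0.2,-0.26,-0.125,0],
  [-0.2,-0.26,-0.125,0],
])

```text
clock: 3.9
eef_pos: [531.2, -241.4, 179.7]
eef_rot: [-3.141, -0.003, 2.735]
wrist_force: [0.2, 0.9, -4.3]
finger_gap: 58.9
finger_force: 35.0
```

```bash
python3 g.py 555 -327 63; python3 - <<'E'
from m import *
c=cam('wrist'); np.savez('w2.npz',P=pts(c),f=c['frame']);cv2.imwrite('pics/w2.png',c['frame'])
E
```

```text
pos [ 531.2 -241.4  179.7] shift [-0.056  -0.0691  0.1166] turn 0.0 j6 -1.65 clock 3.9 gap 58.9
```

View pics/w2.png

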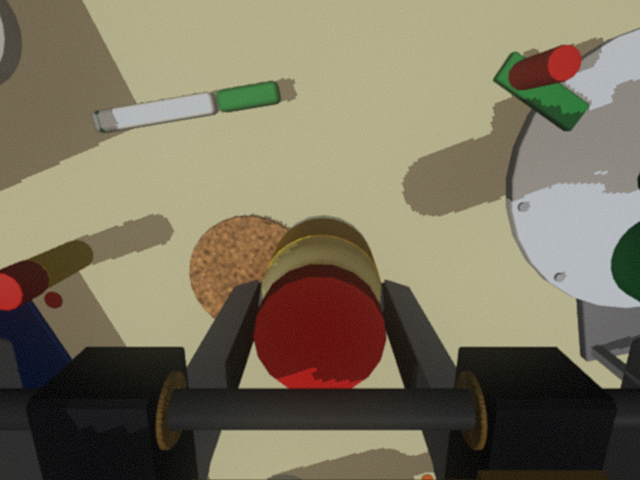

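Wrist view: the jar is upright in the grip at (322,325), the mat free at (240,265). Now I place it.

Request:
move_arm([
  [-0.028,-0.037,0,0],
  [-0.056,-0.074,0,0],
  [-0.056,-0.074,0,0],
  [-0.056,-0.074,0.04,0],
  [-0.056,-0.074,0.08,0],
  [-0.056,-0.074,0.105,0],
  [-0.056,-0.074,0.114,0],
  [-0.056,-0.074,0.119,0],
  [-0.056,-0.074,0.119,0],
  [-0.056,-0.074,0.119,0],
])

```text
clock: 4.95
eef_pos: [554.9, -326.9, 64.9]
eef_rot: [-3.141, 0.002, 2.74]
wrist_force: [0.0, -0.3, -3.0]
finger_gap: 58.7
finger_force: 35.0
```

```bash
python3 g.py 555 -327 63; python3 - <<'E'
from m import *
print(manip.read_state()['wrist_force'])
T=np.load('side0.npz');c=cam('side');P=pts(c);cv2.imwrite('pics/s3.png',c['frame'])
Z=P[...,2];q=P[(Z>94)&(Z<112)&(np.hypot(P[...,0]-555,P[...,1]+327)<60)];print(len(q),q.mean(0) if len(q) else 0)
E
```

```text
pos [ 554.9 -326.9   64.9] shift [-0.0001 -0.      0.0019] turn 0.0 j6 -1.76 clock 4.95 gap 58.7
[ 0.02289123 -0.26334726 -2.99826475]
706 [ 542.77127216 -332.09907269  104.39668414]
```

Request:
move_arm([
  [0,0,0.0015,0],
  [0,0,0.003,0],
  [0,0,0.003,0],
  [0,0,0.003,0],
])

```text
clock: 5.4
eef_pos: [555.0, -327.2, 62.0]
eef_rot: [-3.141, 0.003, 2.74]
wrist_force: [0.4, 1.7, 4.7]
finger_gap: 58.8
finger_force: 35.0
```

Request:
move_arm([
  [0,0,0,0],
  [0,0,0,0],
  [0,0,0,0],
  [0,0,0,0],
  [0,0,0,0],
  [0,0,-0.04,0],
  [0,0,-0.09,0],
  [0,0,-0.14,0],
  [0,0,-0.145,0],
  [0,0,-0.145,0],
], jaw=0.094)

```text
clock: 6.4
eef_pos: [554.7, -327.1, 206.9]
eef_rot: [-3.141, 0.003, 2.74]
wrist_force: [-0.4, -0.1, -1.2]
finger_gap: 94.1
finger_force: 0.0
```

```bash
python3 - <<'E'
from m import *
for n in('side','scene'):
    P=pts(cam(n));Z=P[...,2];q=P[(Z>94)&(Z<106)&(np.hypot(P[...,0]-555,P[...,1]+327)<50)];print(n,len(q),rect(q),np.percentile(q[:,2],[5,50,95]))
E
python3 g.py 480 -53 205 125; python3 - <<'E'
import numpy as np
C=np.array([602.1,32.6])
for a in range(0,91,10):
    t=np.radians(214.9-a); print(a,(C+150*np.array([np.cos(t),np.sin(t)])).round(1))
E
```

```text
side 788 (array([ 554. , -328.1]), array([52.5, 52.1]), 43.69792175292969) [ 96.44888426 102.87331329 104.30825517]
scene 239 (array([ 554.8, -322.8]), array([53.4, 49.2]), 85.41316223144531) [ 95.51652578 103.19994263 104.9628899 ]
pos [ 553.9 -326.6  203.8] shift [ 0.175   0.2229 -0.0007] turn -1.0127 j6 -1.76 clock 6.5 gap 93.8
0 [479.1 -53.2]
10 [466.  -30.6]
20 [457.1  -6. ]
30 [452.6  19.8]
40 [452.7  45.9]
50 [457.3  71.7]
60 [466.3  96.2]
70 [479.4 118.9]
80 [496.2 138.9]
90 [516.3 155.6]
```

Jar stands on the mat (top about 103 mm in both views). Next I go over the handle.

Request:
move_arm([
  [0.175,0.223,0,-0.72],
  [0.175,0.223,0,-0.72],
  [0.175,0.223,0,-0.72],
  [0.175,0.223,0,-0.72],
  [0.175,0.223,0,-0.72],
  [0.175,0.223,0,-0.72],
  [0.175,0.223,0,-0.72],
  [0.175,0.223,0,-0.72],
  [0.175,0.223,0,-0.72],
  [0.175,0.223,0,-0.72],
], jaw=0.046)

```text
clock: 7.5
eef_pos: [480.5, -54.1, 204.8]
eef_rot: [3.141, -0.001, -2.825]
wrist_force: [-0.4, 0.1, -0.5]
finger_gap: 46.1
finger_force: 0.0
```

```bash
python3 - <<'E'
from m import *
c=cam('wrist');P=pts(c);Z=P[...,2];q=P[(Z>85)&(Z<106)&(np.hypot(P[...,0]-480,P[...,1]+53)<35)];print(len(q),rect(q),q.mean(0),np.percentile(q[:,2],[5,50,95]))
for (u,v) in ((0,0),): pass
E
python3 g.py 480 -53 55 108
```

```text
636 (array([479.4, -53.2]), array([20.9, 21.2]), 31.479209899902344) [478.61817039 -53.42837418  93.88438102] [89.33442298 94.29027311 95.52107612]
pos [480.5 -54.  205. ] shift [1.0e-04 1.1e-03 1.5e-01] turn 0.0026 j6 -2.08 clock 7.55 gap 46.1
```

Request:
move_arm([
  [0.001,0.001,0.05,0],
  [0.001,0.001,0.1,0],
  [0.001,0.001,0.14,0],
  [0.001,0.001,0.15,0],
  [0.001,0.001,0.15,0],
])

```text
clock: 8.05
eef_pos: [478.9, -52.9, 54.9]
eef_rot: [3.141, -0.002, -2.824]
wrist_force: [0.3, -0.5, 1.1]
finger_gap: 46.3
finger_force: 0.0
```

```bash
python3 - <<'E'
from h import *
s=manip.read_state();M=R.from_euler('xyz',s['eef_rot']);print(s['eef_pos'],s['wrist_force'])
C=np.array([602.1,32.6]);f=lambda a:np.r_[C+150*np.array([np.cos(np.radians(214.9-a)),np.sin(np.radians(214.9-a))]),0]
for a in list(range(4,95,4))+[93,94]: print(a,(M.inv().apply(f(a)-f(0))/1000).round(3)[:2], round(a/92,2))
E
```

```text
[478.92351458 -52.85034714  54.9417752 ] [ 0.31827511 -0.50662897  1.08867904]
4 [0.003 0.01 ] 0.04
8 [0.005 0.02 ] 0.09
12 [0.006 0.031] 0.13
16 [0.006 0.041] 0.17
20 [0.006 0.052] 0.22
24 [0.005 0.062] 0.26
28 [0.003 0.072] 0.3
32 [0.001 0.083] 0.35
36 [-0.002  0.093] 0.39
40 [-0.006  0.102] 0.43
44 [-0.01   0.112] 0.48
48 [-0.015  0.121] 0.52
52 [-0.021  0.13 ] 0.57
56 [-0.028  0.138] 0.61
60 [-0.034  0.146] 0.65
64 [-0.042  0.153] 0.7
68 [-0.05  0.16] 0.74
72 [-0.058  0.166] 0.78
76 [-0.067  0.172] 0.83
80 [-0.076  0.177] 0.87
84 [-0.086  0.181] 0.91
88 [-0.096  0.185] 0.96
92 [-0.106  0.188] 1.0
93 [-0.108  0.189] 1.01
94 [-0.111  0.189] 1.02
```

Request:
move_arm([
  [0.003,0.01,0,0.04],
  [0.006,0.031,0,0.13],
  [0.006,0.052,0,0.22],
  [0.003,0.072,0,0.3],
  [-0.002,0.093,0,0.39],
  [-0.01,0.112,0,0.48],
  [-0.021,0.13,0,0.57],
  [-0.034,0.146,0,0.65],
  [-0.05,0.16,0,0.74],
  [-0.067,0.172,0,0.83],
  [-0.086,0.181,0,0.91],
  [-0.106,0.188,0,1.0],
])

```text
clock: 9.25
eef_pos: [522.9, 160.2, 58.3]
eef_rot: [3.139, 0.002, 2.457]
wrist_force: [-0.2, -0.8, -0.1]
finger_gap: 45.8
finger_force: 0.2
```

Request:
move_arm([
  [0,0,0,0],
  [0,0,0,0],
  [0,0,0,0],
])

```text
clock: 9.55
eef_pos: [521.0, 158.7, 56.4]
eef_rot: [3.141, 0.001, 2.461]
wrist_force: [0.5, -0.2, -0.2]
finger_gap: 46.2
finger_force: 0.0
```

```bash
python3 - <<'E'
from m import *
c=cam('scene');P=pts(c);cv2.imwrite('pics/s4.png',c['frame'])
print(manip.read_state())
E
```

```text
{'clock': 9.6, 'joints': array([ 2.28510290e-01,  4.58147928e-01,  1.67954621e+00, -4.59126744e-05,
        1.00328332e+00, -6.61303013e-01]), 'qd': array([ 0.00250745,  0.00627517,  0.00060074, -0.00111885, -0.0020463 ,
        0.00833349]), 'effort': array([ 1.63454111e-01, -5.63204312e+01, -2.98158610e+01,  4.33939614e-02,
        6.98498636e-02, -3.27055401e-02]), 'eef_pos': array([520.90683446, 158.7146738 ,  56.20117232]), 'eef_rot': array([3.14113094e+00, 4.08381874e-04, 2.46063420e+00]), 'wrist_force': array([ 0.7306885 , -0.27347841,  0.67002018]), 'moment': array([0.00294956, 0.0163458 , 0.02994264]), 'finger_force': 0.0, 'finger_gap': 45.832941952673195}
```

View pics/s4.png

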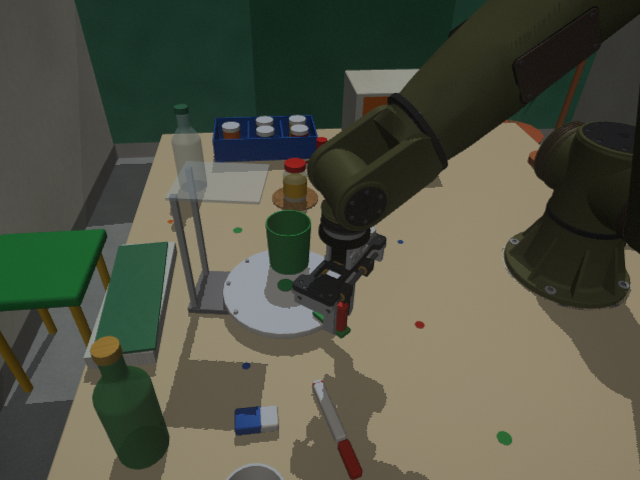

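Cup stands at (289,240), the handle by the gripper at (341,318): loading stop reached. I go up and look at the red marker from above.

```bash
python3 g.py 545 322 205 13.6
```

```text
pos [520.9 158.7  56.2] shift [ 0.084   0.1421 -0.1488] turn 0.6525 j6 -0.66 clock 9.6 gap 45.8
```

Request:
move_arm([
  [0,0,-0.05,0],
  [0,0,-0.1,0],
  [0,0,-0.149,0],
  [0.084,0.142,-0.149,0.652],
  [0.084,0.142,-0.149,0.652],
  [0.084,0.142,-0.149,0.652],
  [0.084,0.142,-0.149,0.652],
  [0.084,0.142,-0.149,0.652],
  [0.084,0.142,-0.149,0.652],
  [0.084,0.142,-0.149,0.652],
])

```text
clock: 10.6
eef_pos: [545.3, 321.8, 204.7]
eef_rot: [3.142, 0.0, 1.81]
wrist_force: [-0.2, 0.2, -0.7]
finger_gap: 46.4
finger_force: 0.0
```

```bash
python3 - <<'E'
from m import *
c=cam('wrist');P=pts(c);np.savez('w5.npz',P=P,f=c['frame']);Z=P[...,2];q=P[(Z>12)&(Z<24)&(np.abs(P[...,0]-548)<60)&(np.abs(P[...,1]-318)<100)];print('wrist',len(q),rect(q),np.percentile(q[:,2],[5,50,95]))
h=cv2.cvtColor(c['frame'],cv2.COLOR_BGR2HSV);r=(Z>10)&(Z<24)&(np.abs(P[...,0]-548)<60)&(np.abs(P[...,1]-318)<100)&(h[...,1]>150)&((h[...,0]<8)|(h[...,0]>172));print('red',P[r].mean(0))
for n in('side','scene'):
    P=pts(cam(n));Z=P[...,2];q=P[(Z>118)&(Z<140)&(np.hypot(P[...,0]-589.5,P[...,1]+38)<50)];print(n,len(q),rect(q),np.percentile(q[:,2],[5,50,95]))
    q=P[(Z>88)&(Z<102)&(np.hypot(P[...,0]-516,P[...,1]-156)<35)];print('handle',len(q),rect(q))
E
```

```text
wrist 2842 (array([548.8, 318.6]), array([ 17.3, 158.1]), 13.52828311920166) [14.82330302 17.09438945 18.48644924]
red [535.2763324  371.32809948  17.13981405]
side 507 (array([590. , -40.6]), array([89. , 86.9]), 42.3557014465332) [118.7670583  124.82227774 129.59007218]
handle 55 (array([515.5, 151.5]), array([21.8, 17.9]), 57.21285629272461)
scene 540 (array([589.9, -36.1]), array([87.8, 86.8]), 49.20952224731445) [118.86151016 125.62679234 130.45863912]
handle 108 (array([514.3, 158.6]), array([21.6, 18.5]), 42.821537017822266)
```

```bash
python3 g.py 529.9 396.2 12 13.5
```

```text
pos [545.4 321.8 204.8] shift [0.076  0.0024 0.1928] turn 0.0021 j6 0.24 clock 10.75 gap 45.8
```

Request:
move_arm([
  [0.04,0.001,0,0],
  [0.076,0.002,0.03,0],
  [0.076,0.002,0.08,0],
  [0.076,0.002,0.13,0],
  [0.076,0.002,0.17,0],
  [0.076,0.002,0.19,0],
  [0.076,0.002,0.193,0],
  [0.076,0.002,0.193,0],
  [0.076,0.002,0.193,0],
])

```text
clock: 11.65
eef_pos: [530.4, 397.1, 13.5]
eef_rot: [3.139, -0.001, 1.808]
wrist_force: [0.5, -0.6, -0.2]
finger_gap: 45.8
finger_force: 0.0
```

Request:
move_arm([
  [0,0,0,0],
  [0,0,0,0],
  [0,0,0,0],
  [0,0,0,0],
  [0,0,0,0],
  [0,0,0,0],
], jaw=0.01, squeeze=3)

```text
clock: 12.25
eef_pos: [529.5, 396.8, 11.7]
eef_rot: [3.141, -0.0, 1.808]
wrist_force: [-1.4, -0.1, 3.0]
finger_gap: 17.7
finger_force: 3.0
```

Request:
move_arm([
  [0,0,-0.02,0],
  [0,0,-0.05,0],
  [0,0,-0.09,0],
  [0,0,-0.13,0],
  [0,0,-0.17,0],
  [0,0,-0.21,0],
  [0,0,-0.23,0],
  [0,0,-0.23,0],
  [0,0,-0.23,0],
])

```text
clock: 13.15
eef_pos: [529.3, 396.6, 240.2]
eef_rot: [-3.141, 0.0, 1.808]
wrist_force: [-1.1, 0.1, -0.5]
finger_gap: 18.2
finger_force: 3.0
```

```bash
python3 - <<'E'
from m import *
c=cam('scene');P=pts(c)
w=cam('wrist')
cv2.imwrite('pics/s6.png',np.hstack([cv2.resize(c['frame'][150:480,200:640],(440,330)),cv2.resize(w['frame'][:480],(360,270)) if 0 else cv2.copyMakeBorder(cv2.resize(w['frame'],(360,270)),0,60,0,0,cv2.BORDER_CONSTANT)]))
print(manip.read_state()['wrist_force'])
E
```

```text
[-0.12760361 -0.44377074 -0.08192023]
```

View pics/s6.png

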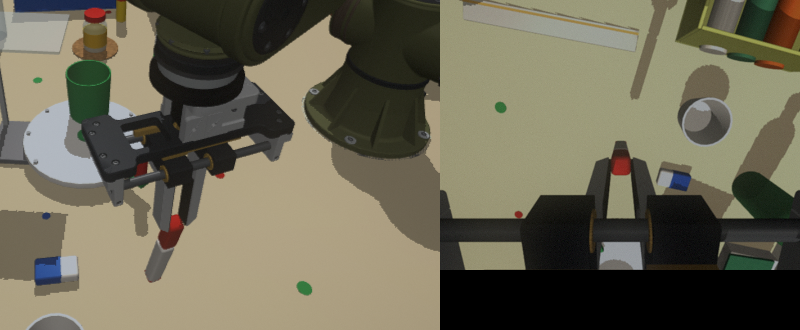

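The marker has swung down from the grip at (175,235)→(155,275) in the left crop. I measure its tilt.

```bash
cat > t.py <<'E'
from m import *
def tilt(verbose=True):
    s=manip.read_state();e=s['eef_pos'];M=R.from_euler('xyz',s['eef_rot'])
    for n in('scene','side'):
        P=pts(cam(n));L=M.inv().apply((P-e).reshape(-1,3))   # tool coords
        k=np.isfinite(L[:,2])&(np.abs(L[:,1])<14)&(L[:,2]>4)&(L[:,2]<160)&(np.abs(L[:,0])<165)&(P.reshape(-1,3)[:,2]>25)
        q=L[k]
        if len(q)<20: print(n,len(q)); continue
        l=cv2.fitLine(q[:,[0,2]].astype(np.float32),cv2.DIST_HUBER,0,.01,.01).ravel()
        print(n,len(q),'tilt deg',np.degrees(np.arctan2(l[0]*np.sign(l[1]),abs(l[1]))).round(1),'x at z=40/end:',q[:,0].min().round(),q[:,0].max().round(),'z',np.percentile(q[:,2],[0,99.5]).round(),'y',q[:,1].mean().round(1))
if __name__=='__main__': tilt()
E
python3 t.py
```

```text
scene 972 tilt deg -12.3 x at z=40/end: -37.0 11.0 z [  4. 149.] y 4.0
side 543 tilt deg -12.1 x at z=40/end: -44.0 4.0 z [  4. 151.] y -3.3
```

```bash
python3 g.py 570.9 -19.7 300 80
```

```text
pos [529.1 396.5 239.7] shift [-0.4145 -0.0573 -0.0598] turn -1.1592 j6 0.35 clock 13.35 gap 17.8
```

Request:
move_arm([
  [0,0,-0.02,0],
  [-0.01,0,-0.04,-0.05],
  [-0.03,-0.004,-0.06,-0.12],
  [-0.06,-0.008,-0.06,-0.22],
  [-0.1,-0.014,-0.06,-0.32],
  [-0.14,-0.02,-0.06,-0.42],
  [-0.18,-0.026,-0.06,-0.52],
  [-0.22,-0.03,-0.06,-0.62],
  [-0.26,-0.036,-0.06,-0.72],
  [-0.3,-0.042,-0.06,-0.82],
  [-0.34,-0.048,-0.06,-0.92],
  [-0.37,-0.052,-0.06,-1.02],
], squeeze=8)

```text
clock: 14.55
eef_pos: [565.6, 22.6, 300.7]
eef_rot: [-3.141, -0.001, 2.831]
wrist_force: [0.8, -0.2, -0.8]
finger_gap: 18.0
finger_force: 8.0
```

```bash
python3 g.py 570.9 -19.7 300 80; python3 t.py
```

```text
pos [565.6  22.6 300.7] shift [-0.018  -0.0387  0.0007] turn -0.1361 j6 -1.28 clock 14.55 gap 18.0
scene 1306 tilt deg 80.8 x at z=40/end: -165.0 11.0 z [  4. 150.] y 5.2
side 882 tilt deg 80.3 x at z=40/end: -165.0 8.0 z [  4. 152.] y -7.5
```

```bash
sed -i 's/np.abs(L\[:,0\])<165/np.abs(L[:,0])<60/' t.py; python3 t.py
```

```text
scene 809 tilt deg -12.2 x at z=40/end: -37.0 10.0 z [  4. 151.] y 8.4
side 736 tilt deg -12.4 x at z=40/end: -38.0 10.0 z [  4. 151.] y -7.3
```

Request:
move_arm([
  [-0.009,-0.02,0,-0.136],
  [-0.018,-0.039,0,-0.136],
  [-0.018,-0.039,0,-0.136],
  [-0.018,-0.039,0,-0.136],
  [-0.018,-0.039,0.03,-0.136],
  [-0.018,-0.039,0.06,-0.136],
  [-0.018,-0.039,0.085,-0.136],
  [-0.018,-0.039,0.1,-0.136],
  [-0.018,-0.039,0.106,-0.136],
  [-0.018,-0.039,0.106,-0.136],
  [-0.018,-0.039,0.106,-0.136],
])

```text
clock: 15.85
eef_pos: [571.2, -17.2, 196.5]
eef_rot: [3.141, 0.001, 2.964]
wrist_force: [0.3, -1.0, -0.8]
finger_gap: 17.8
finger_force: 8.0
```

```bash
python3 g.py 570.9 -19.7 195 80; python3 t.py; python3 - <<'E'
from m import *
print(manip.read_state()['wrist_force'])
a=cam('scene')['frame'][120:360,160:480];b=cam('side')['frame'][60:300,220:540]
cv2.imwrite('pics/s7.png',np.hstack([a,b]))
E
```

```text
pos [571.2 -17.2 196.5] shift [-0.0001 -0.0025  0.0015] turn -0.0029 j6 -1.49 clock 15.85 gap 17.8
scene 745 tilt deg 7.4 x at z=40/end: -60.0 22.0 z [  4. 159.] y 6.9
side 697 tilt deg -32.3 x at z=40/end: -60.0 20.0 z [  4. 151.] y -3.3
[ 0.58644708 -1.01356162 -0.23780086]
```

View pics/s7.png

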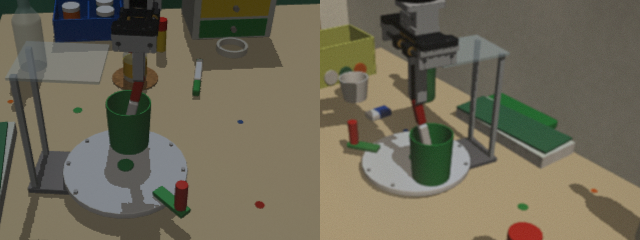

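Both crops show the red marker's lower end inside the cup ((130,105) and (425,125)). Release.

Request:
move_arm([
  [0,0,0.004,0],
  [0,0,0.006,0],
  [0,0,0.006,0],
  [0,0,0.006,0],
  [0,0,0.006,0],
  [0,0,0.006,0],
  [0,0,-0.03,0],
  [0,0,-0.07,0],
  [0,0,-0.11,0],
  [0,0,-0.11,0],
], jaw=0.04)

```text
clock: 17.05
eef_pos: [572.0, -17.8, 311.2]
eef_rot: [3.141, 0.009, 2.964]
wrist_force: [0.4, 0.4, -0.1]
finger_gap: 40.2
finger_force: 0.0
```

```bash
python3 - <<'E'
from m import *
for n in('side','scene'):
    P=pts(cam(n));Z=P[...,2]
    q=P[(Z>132)&(Z<225)&(np.hypot(P[...,0]-590,P[...,1]+38)<48)];print(n,len(q),q[q[:,2]>150].mean(0),q[:,2].max(),np.percentile(q,[5,50,95],axis=0).round(0).tolist())
    q=P[(Z>11)&(Z<26)&(np.abs(P[...,0]-394)<70)&(np.abs(P[...,1]+306)<120)];print('green',len(q),rect(q) if len(q)>9 else '')
E
python3 g.py 394.5 -306 205 -14.2
```

```text
side 206 [551.11086249 -26.11512995 166.79914503] 187.3765367292986 [[545.0, -31.0, 133.0], [553.0, -27.0, 156.0], [568.0, -21.0, 185.0]]
green 1119 (array([ 394.1, -309.5]), array([160. ,  19.1]), 75.72985076904297)
scene 179 [557.89110935 -10.79363953 165.68569964] 188.0962782208075 [[552.0, -16.0, 134.0], [559.0, -11.0, 152.0], [570.0, -6.0, 182.0]]
green 240 (array([ 394.3, -304.6]), array([161. ,  17.8]), 75.81517028808594)
pos [571.  -17.8 305.8] shift [ 0.1228 -0.3149  0.1006] turn -1.5008 j6 -1.49 clock 17.15 gap 40.1
```

Red marker stands in the cup (top 188 mm, leaning to the robot's side). Next I look at the green one from above.

Request:
move_arm([
  [0.123,-0.315,0,1.64],
  [0.123,-0.315,0,1.64],
  [0.123,-0.315,0,1.64],
  [0.123,-0.315,0,1.64],
  [0.123,-0.315,0.02,1.64],
  [0.123,-0.315,0.04,1.64],
  [0.123,-0.315,0.06,1.64],
  [0.123,-0.315,0.08,1.64],
  [0.123,-0.315,0.1,1.64],
  [0.123,-0.315,0.1,1.64],
  [0.123,-0.315,0.1,1.64],
  [0.123,-0.315,0.1,1.64],
], jaw=0.046)

```text
clock: 18.35
eef_pos: [393.6, -305.7, 204.1]
eef_rot: [-3.139, -0.001, 1.321]
wrist_force: [0.1, 0.4, 1.2]
finger_gap: 45.9
finger_force: 0.0
```

```bash
python3 - <<'E'
from m import *
c=cam('wrist');P=pts(c);Z=P[...,2];q=P[(Z>12)&(Z<24)&(np.abs(P[...,0]-394)<60)&(np.abs(P[...,1]+306)<110)];print('wrist',len(q),rect(q),np.percentile(q[:,2],[5,50,95]))
q=P[(Z>12)&(Z<24)];print(len(q),rect(q))
E
python3 g.py 413.8 -229.4 12 165.8
```

```text
wrist 2918 (array([ 394.2, -307.1]), array([158.3,  18. ]), 75.84418487548828) [14.43536613 17.07612093 18.49757716]
4445 (array([ 478.2, -473.5]), array([370.6, 431.3]), 48.479896545410156)
pos [ 393.7 -305.7  204.4] shift [0.0787 0.0014 0.1924] turn 0.0038 j6 -0.49 clock 18.4 gap 45.9
```

Centre (394.2, −307.1), top 17–18 mm, consistent. Same grasp as before.

Request:
move_arm([
  [0.04,0.001,0,0],
  [0.079,0.001,0.03,0],
  [0.079,0.001,0.08,0],
  [0.079,0.001,0.13,0],
  [0.079,0.001,0.17,0],
  [0.079,0.001,0.19,0],
  [0.079,0.001,0.193,0],
  [0.079,0.001,0.193,0],
  [0.079,0.001,0.193,0],
])

```text
clock: 19.3
eef_pos: [415.0, -230.1, 13.6]
eef_rot: [3.14, 0.001, 1.325]
wrist_force: [0.9, -0.0, 0.3]
finger_gap: 46.2
finger_force: 0.0
```

Request:
move_arm([
  [0,0,0,0],
  [0,0,0,0],
  [0,0,0,0],
  [0,0,0,0],
  [0,0,0,0],
  [0,0,0,0],
], jaw=0.01, squeeze=3)

```text
clock: 19.9
eef_pos: [414.5, -229.8, 12.7]
eef_rot: [3.141, 0.0, 1.324]
wrist_force: [-0.8, 0.8, 4.5]
finger_gap: 17.9
finger_force: 3.0
```

Request:
move_arm([
  [0,0,-0.02,0],
  [0,0,-0.05,0],
  [0,0,-0.09,0],
  [0,0,-0.13,0],
  [0,0,-0.17,0],
  [0,0,-0.21,0],
  [0,0,-0.25,0],
  [0,0,-0.28,0],
  [0,0,-0.29,0],
  [0,0,-0.29,0],
  [0,0,-0.29,0],
])

```text
clock: 21.0
eef_pos: [414.1, -229.5, 300.7]
eef_rot: [-3.139, -0.001, 1.324]
wrist_force: [-0.5, 0.6, -1.0]
finger_gap: 18.1
finger_force: 3.0
```

```bash
python3 t.py; python3 g.py 565 -50 300 80
```

```text
scene 505 tilt deg -9.6 x at z=40/end: -18.0 14.0 z [  4. 153.] y -0.5
side 1497 tilt deg -10.0 x at z=40/end: -34.0 6.0 z [  4. 151.] y -1.6
pos [ 414.  -229.5  300.7] shift [0.211  0.1025 0.0006] turn 1.4983 j6 -0.34 clock 21.1 gap 18.2
```

```bash
python3 g.py 565.9 -48.3 345 80
```

```text
pos [ 414.  -229.5  300.7] shift [ 0.2129  0.1028 -0.0444] turn 1.4983 j6 -0.34 clock 21.1 gap 18.2
```

Request:
move_arm([
  [0,0,-0.02,-0.05],
  [0.03,0.01,-0.044,-0.19],
  [0.06,0.03,-0.044,-0.33],
  [0.09,0.05,-0.044,-0.47],
  [0.12,0.07,-0.044,-0.61],
  [0.15,0.085,-0.044,-0.75],
  [0.18,0.095,-0.044,-0.89],
  [0.2,0.1,-0.044,-1.03],
  [0.213,0.103,-0.044,-1.17],
  [0.213,0.103,-0.044,-1.31],
  [0.213,0.103,-0.044,-1.45],
  [0.213,0.103,-0.044,-1.55],
], squeeze=8)

```text
clock: 22.3
eef_pos: [566.3, -48.2, 344.9]
eef_rot: [-3.141, -0.002, 2.88]
wrist_force: [0.3, -0.0, -0.7]
finger_gap: 17.9
finger_force: 8.0
```

```bash
python3 t.py; python3 g.py 565.9 -48.3 198 80
```

```text
scene 816 tilt deg -10.0 x at z=40/end: -30.0 12.0 z [  4. 153.] y 8.4
side 926 tilt deg -10.0 x at z=40/end: -32.0 10.0 z [  4. 153.] y -8.6
pos [566.3 -48.3 345.1] shift [ 1.000e-04 -1.000e-04  1.471e-01] turn -0.0917 j6 -1.45 clock 22.4 gap 17.7
```

Request:
move_arm([
  [0,0,0,-0.092],
  [0,0,0,-0.092],
  [0,0,0.03,-0.092],
  [0,0,0.06,-0.092],
  [0,0,0.09,-0.092],
  [0,0,0.12,-0.092],
  [0,0,0.138,-0.092],
  [0,0,0.146,-0.092],
  [0,0,0.147,-0.092],
  [0,0,0.147,-0.092],
])

```text
clock: 23.4
eef_pos: [566.6, -48.4, 200.2]
eef_rot: [3.142, 0.001, 2.964]
wrist_force: [0.3, 0.1, -0.1]
finger_gap: 17.7
finger_force: 8.0
```

```bash
python3 - <<'E'
from m import *
print(manip.read_state()['wrist_force'])
a=cam('scene')['frame'][120:360,160:480];b=cam('side')['frame'][60:300,220:540]
cv2.imwrite('pics/s8.png',np.hstack([a,b]))
E
```

```text
[ 0.30953465  0.1405131  -0.09766883]
```

View pics/s8.png

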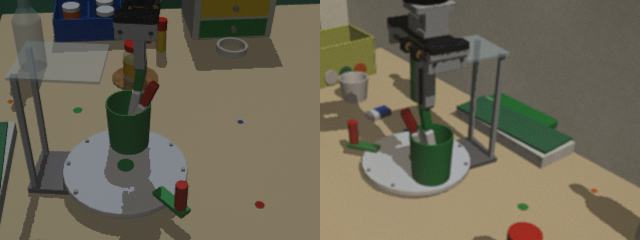

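Both markers are in the cup: red leaning at (150,92) in the scene crop, green held at (135,80). Release and rise.

Request:
move_arm([
  [0,0,0,0],
  [0,0,0,0],
  [0,0,0,0],
  [0,0,0,0],
  [0,0,0,0],
  [0,0,-0.03,0],
  [0,0,-0.07,0],
  [0,0,-0.11,0],
  [0,0,-0.15,0],
  [0,0,-0.15,0],
], jaw=0.034)

```text
clock: 24.5
eef_pos: [567.2, -48.4, 355.1]
eef_rot: [3.141, 0.009, 2.966]
wrist_force: [0.6, 0.3, -0.4]
finger_gap: 33.9
finger_force: 0.0
```

```bash
python3 - <<'E'
from m import *
f=[]
for n in('scene','side'):
    c=cam(n);P=pts(c);Z=P[...,2];f.append(c['frame'])
    q=P[(Z>132)&(Z<225)&(np.hypot(P[...,0]-590,P[...,1]+38)<60)];print(n,len(q),q[:,2].max(),np.percentile(q,[5,50,95],axis=0).round(0).tolist())
    q=P[(Z>88)&(Z<102)&(np.hypot(P[...,0]-516,P[...,1]-156)<35)];print('handle',len(q),rect(q))
cv2.imwrite('pics/s9.png',np.vstack([np.hstack([f[0][:,80:480],f[1][:,200:600]])]))
E
python3 g.py 515.5 155.2 345 51; python3 g.py 515.5 155.2 345 35
```

```text
scene 463 190.5759677444001 [[537.0, -44.0, 136.0], [553.0, -13.0, 170.0], [568.0, -5.0, 188.0]]
handle 126 (array([515.6, 157.7]), array([21. , 20.1]), 4.602740287780762)
side 448 190.43388719260514 [[535.0, -55.0, 136.0], [545.0, -49.0, 169.0], [561.0, -19.0, 187.0]]
handle 54 (array([515.3, 151.2]), array([21.2, 17.8]), 60.13774490356445)
pos [566.4 -48.4 349.6] shift [0.0857 0.1915 0.0045] turn 0.5049 j6 -1.54 clock 24.6 gap 34.0
pos [566.4 -48.4 349.6] shift [0.0857 0.1915 0.0045] turn 0.7841 j6 -1.54 clock 24.6 gap 34.0
```

View pics/s9.png

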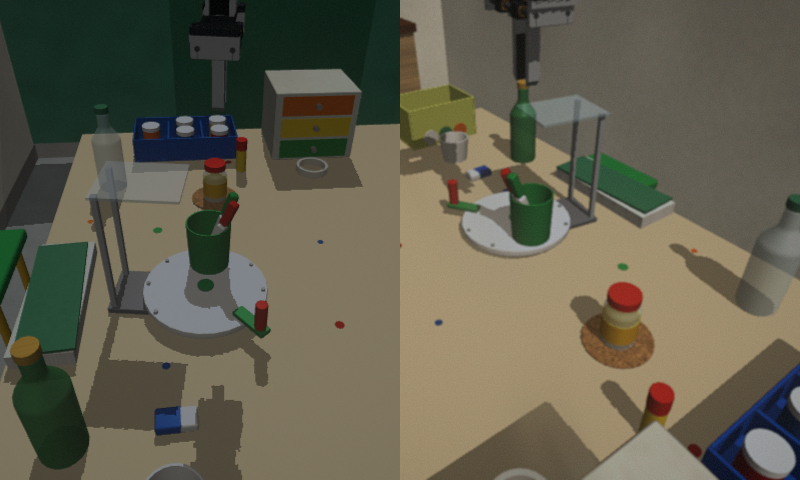

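Both markers stand in the cup (tops 190 mm), leaning towards the robot; jar on the mat and glue stick are standing. Now I go to the handle at (515.5, 155).

Request:
move_arm([
  [0.086,0.192,0,0.505],
  [0.086,0.192,0,0.505],
  [0.086,0.192,0,0.505],
  [0.086,0.192,0,0.505],
  [0.086,0.192,0,0.505],
  [0.086,0.192,0.05,0.505],
  [0.086,0.192,0.1,0.505],
  [0.086,0.192,0.15,0.505],
  [0.086,0.192,0.15,0.505],
  [0.086,0.192,0.15,0.505],
], jaw=0.046)

```text
clock: 25.6
eef_pos: [515.2, 155.7, 200.0]
eef_rot: [-3.141, -0.001, 2.461]
wrist_force: [0.8, 0.0, 1.0]
finger_gap: 45.8
finger_force: 0.0
```

```bash
python3 - <<'E'
from m import *
c=cam('wrist');P=pts(c);Z=P[...,2];q=P[(Z>85)&(Z<106)&(np.hypot(P[...,0]-515.5,P[...,1]-155)<35)];print(len(q),rect(q),np.percentile(q[:,2],[5,50,95]))
E
python3 g.py 515.8 155.2 56 51
```

```text
659 (array([515.9, 156. ]), array([21.1, 20.7]), 3.82612681388855) [89.18687564 94.20841109 95.43757688]
pos [516.  155.9 201.5] shift [-1.000e-04 -8.000e-04  1.455e-01] turn -0.0002 j6 -0.66 clock 25.65 gap 46.1
```

Request:
move_arm([
  [0,0,0.05,0],
  [0,0,0.1,0],
  [0,0,0.135,0],
  [0,0,0.145,0],
  [0,0,0.145,0],
  [0,0,0.145,0],
])

```text
clock: 26.25
eef_pos: [516.9, 156.1, 57.2]
eef_rot: [3.138, 0.002, 2.461]
wrist_force: [0.9, -0.3, -0.1]
finger_gap: 45.9
finger_force: 0.0
```

```bash
cat > arc.py <<'E'
from h import *
import sys
a0,a1,st=map(float,sys.argv[1:])
s=manip.read_state();M=R.from_euler('xyz',s['eef_rot']);p=s['eef_pos'];print(p,s['wrist_force'].round(1),s['clock'])
C=np.array([602.1,32.6]);f=lambda a:np.r_[C+150*np.array([np.cos(np.radians(214.9-a)),np.sin(np.radians(214.9-a))]),p[2]]
a=a0
while a>=a1-1e-6: print(a,(M.inv().apply(f(a)-p)/1000).round(3)[:2].tolist(), round((a-90)/90,2)); a-=st
E
python3 arc.py 88 40 4
```

```text
[516.86875493 156.1327249   57.24119516] [ 0.9 -0.3 -0.1] 26.25
88.0 [0.002, -0.006] -0.02
84.0 [0.004, -0.016] -0.07
80.0 [0.005, -0.026] -0.11
76.0 [0.006, -0.037] -0.16
72.0 [0.006, -0.047] -0.2
68.0 [0.005, -0.058] -0.24
64.0 [0.004, -0.068] -0.29
60.0 [0.002, -0.078] -0.33
56.0 [-0.001, -0.088] -0.38
52.0 [-0.005, -0.098] -0.42
48.0 [-0.009, -0.108] -0.47
44.0 [-0.014, -0.117] -0.51
40.0 [-0.019, -0.126] -0.56
```

Request:
move_arm([
  [0.002,-0.006,0,-0.02],
  [0.004,-0.016,0,-0.07],
  [0.005,-0.026,0,-0.11],
  [0.006,-0.037,0,-0.16],
  [0.006,-0.047,0,-0.2],
  [0.005,-0.058,0,-0.24],
  [0.004,-0.068,0,-0.29],
  [0.002,-0.078,0,-0.33],
  [-0.001,-0.088,0,-0.38],
  [-0.005,-0.098,0,-0.42],
  [-0.009,-0.108,0,-0.47],
  [-0.014,-0.117,0,-0.51],
])

```text
clock: 27.45
eef_pos: [452.6, 55.7, 55.9]
eef_rot: [3.141, 0.002, 2.974]
wrist_force: [-0.7, 1.4, 0.2]
finger_gap: 46.1
finger_force: 0.7
```

```bash
python3 arc.py 40 -3 4
```

```text
[452.63973853  55.70229441  55.92684259] [-0.7  1.4  0.2] 27.45
40.0 [-0.002, -0.01] -0.56
36.0 [-0.003, -0.02] -0.6
32.0 [-0.005, -0.03] -0.64
28.0 [-0.007, -0.04] -0.69
24.0 [-0.011, -0.05] -0.73
20.0 [-0.015, -0.06] -0.78
16.0 [-0.019, -0.069] -0.82
12.0 [-0.025, -0.078] -0.87
8.0 [-0.031, -0.087] -0.91
4.0 [-0.037, -0.095] -0.96
0.0 [-0.044, -0.103] -1.0
```

Request:
move_arm([
  [-0.002,-0.01,0,-0.05],
  [-0.003,-0.02,0,-0.09],
  [-0.005,-0.03,0,-0.13],
  [-0.007,-0.04,0,-0.18],
  [-0.011,-0.05,0,-0.22],
  [-0.015,-0.06,0,-0.27],
  [-0.019,-0.069,0,-0.31],
  [-0.025,-0.078,0,-0.36],
  [-0.031,-0.087,0,-0.4],
  [-0.037,-0.095,0,-0.45],
  [-0.044,-0.103,0,-0.49],
  [-0.044,-0.103,0,-0.49],
])

```text
clock: 28.65
eef_pos: [479.1, -53.8, 55.8]
eef_rot: [-3.14, 0.002, -2.822]
wrist_force: [-0.8, 0.6, 0.4]
finger_gap: 46.2
finger_force: 0.0
```

Request:
move_arm([
  [0,0,0,0],
  [0,0,0,0],
  [0,0,-0.04,0],
  [0,0,-0.09,0],
  [0,0,-0.14,0],
  [0.05,0,-0.18,0],
  [0.08,0,-0.2,0],
  [0.08,0,-0.2,0],
  [0.08,0,-0.2,0],
  [0.08,0,-0.2,0],
])

```text
clock: 29.65
eef_pos: [402.5, -77.7, 253.6]
eef_rot: [3.141, -0.001, -2.822]
wrist_force: [0.7, 0.7, -0.4]
finger_gap: 46.0
finger_force: 0.0
```

```bash
python3 - <<'E'
from m import *
f=[]
for n in('scene','side'):
    c=cam(n);P=pts(c);Z=P[...,2];f.append(c['frame'])
    q=P[(Z>118)&(Z<131)&(np.hypot(P[...,0]-673,P[...,1]-20)<50)];print(n,'cup',len(q),rect(q))
    q=P[(Z>135)&(Z<225)&(np.hypot(P[...,0]-673,P[...,1]-20)<75)];print(n,len(q),q[:,2].max(),np.percentile(q,[5,50,95],axis=0).round(0).tolist())
    q=P[(Z>88)&(Z<102)&(np.hypot(P[...,0]-479,P[...,1]+53)<35)];print('handle',len(q),rect(q) if len(q)>5 else '')
    q=P[(Z>94)&(Z<106)&(np.hypot(P[...,0]-555,P[...,1]+327)<50)];print('jar',len(q),rect(q))
cv2.imwrite('pics/s10.png',np.hstack([f[0][:,80:480],f[1][:,200:600]]))
s=manip.read_state();print(s['eef_pos'],s['wrist_force'],s['clock'])
E
```

```text
scene cup 645 (array([672.8,  22.9]), array([87.6, 86.3]), 76.99435424804688)
scene 650 188.83937943441617 [[645.0, -21.0, 137.0], [663.0, -10.0, 163.0], [689.0, 1.0, 185.0]]
handle 73 (array([480.2, -50.8]), array([18.9, 19.3]), 40.543304443359375)
jar 240 (array([ 555.3, -323.8]), array([50.8, 52.9]), 16.403484344482422)
side cup 371 (array([668. ,  16.6]), array([79.6, 89.4]), 13.281925201416016)
side 443 189.38403231385615 [[644.0, -37.0, 140.0], [672.0, -27.0, 167.0], [686.0, -15.0, 187.0]]
handle 86 (array([480.4, -56.2]), array([24.2, 18.8]), 57.14077377319336)
jar 778 (array([ 553.8, -327.9]), array([53. , 51.3]), 45.1790885925293)
[402.59731158 -77.64750773 253.28864913] [-0.05277067  1.0479591   0.34455079] 29.75
```

View pics/s10.png

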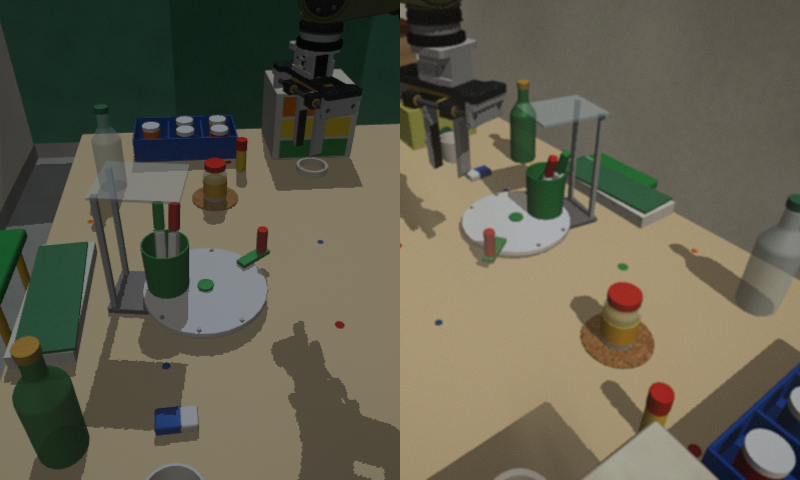

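Handle and cup are back at the home positions. Both markers stand in the cup under the hood ((165,235) in the left view), with the jar on the mat, the glue standing and the robot clear. I hand in.

```bash
python3 -c "
from cell import manip
print(manip.sign_off())"
```

```text
the job is handed in; nothing more can be done
None
```

The job is handed in: the jar stands on the mat, both markers found on the table (green and red) stand in the cup under the hood, the carousel is at its home stop, and the glue stick is still standing; the hand-in call gave no verdict.

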